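# Hang the mould lifter over the drip rail

## Task

Take the larger of the two house-shaped steel mould lifters by its black handle and hang it squarely across the drip rail, near the middle of the bar, so that the bar sits up under the lifter's ridge with one leg hanging either side. Lower it on rather than letting it drop, let go, and leave the smaller lifter and the filled mould where they stand.

Things in the scene. Friction and masses are not known exactly. Their poses are not given: they have to be found in the camera images.
- lifter: Larger steel mould lifter, 0.45 kg, house-shaped inverted U, 56 wide (y), standing on its legs. Origin: centre of underside, z up. Legs at x +-60 (96 clear between foot lips), 70 high; roof slopes meet at a ridge, underside 115 above origin. Black handle along x, 96 x 24 x 22 high, centre 150 above origin. Hung, its origin is 113 below the bar's top. Roof strip is 4 thick; all mm.
- rail_mid (a point): The drip rail, fixed: a straight horizontal stainless bar 16 mm in diameter, 330 mm long between two upright posts, over a white plastic tray 200 x 380 x 14 mm. This point is the middle of the bar, on its top, 145 mm above the table; y runs along the bar, x across it, z up. The rail's place and yaw vary.
- small_lifter: The smaller mould lifter, same shape and materials, to be left alone: 74 mm across the legs (x), 46 mm wide (y), 111 mm high with its black handle along x. Origin: centre of its underside, z up. It may change places with the larger one.
- mould: White round plastic cheese mould filled with curd, to be left alone: 140 mm across, 120 mm high, origin at the centre of its underside.
There are look-alikes about, which are no part of the job. What is shaped like the lifter but blue is not meant.

How it is judged:
At the end, for the whole second after the job is handed in: The larger lifter hangs still and released: origin 100 to 125 mm below the bar's top, within 30 mm of it across and 60 mm of the middle along the bar, upright and square across it within 15 degrees; smaller lifter and mould within 30 mm of their starts (x of lifter in the frame of rail_mid between -0.03 and 0.03 m and y of lifter in the frame of rail_mid between -0.06 and 0.06 m and z of lifter in the frame of rail_mid between -0.125 and -0.1 m and angle between lifter's own z axis and vertical below 0.26 rad and angle between the x axis of lifter and the x axis of rail_mid, either way round below 0.26 rad and linear speed of lifter below 0.05 m/s and distance of each of small_lifter, mould from where it was at the start of the episode below 0.03 m); the robot touches nothing.
It fails at once if the larger lifter is dropped (it moves faster than 0.7 m/s out of the fingers, a fall of more than about 25 mm) (linear speed of lifter above 0.7 m/s and contact force between the fingers and lifter below 0.1 N).
It fails at once if the smaller lifter is moved by more than 30 mm (distance of small_lifter from where it was at the start of the episode above 0.03 m).
It fails at once if the filled mould is moved by more than 30 mm (distance of mould from where it was at the start of the episode above 0.03 m).
It also fails if it takes over 42 s, if anything falls off the work surface, if the arm or the gripper's body presses on something with over 40 N, if the wrist force passes 120 N, or if a joint passes its speed limit or range.

## Robot

A 6-joint arm with a two-finger parallel gripper is mounted at the origin on the work surface. World frame = base frame: x ahead of the robot, y to its left, z up, the work surface at z = 0. Lengths are in m, angles in rad, forces in N, time in s.
With the tool pointing down it reaches from about 0.3 to 0.775 m from the base axis. Payload 14.6 kg.
Tool frame: the origin (TCP) lies on the centre line of the jaws, within the pads' length; the fingertips stand 11 mm ahead of it and the grasp point (between the pads) lies 8 mm behind it; y points along the fingers, x is the direction in which the jaws open and shut, and the axes are right-handed (so a half turn about y gives the same grasp; the last joint's range is limited). The gripper opens to 85 mm and grips with 20 to 120 N. Pads are 22 mm wide; open, the fingers measure 114 mm over their backs; the gripper's body (76 mm by 85 mm) begins 54 mm behind the grasp point. The pads swing forward as they close: fully open they stand 13 mm farther back than shut.
Start: joints at [-1.185, 0.3, 1.521, -0, 1.321, -0.067], TCP at [0.241, -0.495, 0.242] pointing down, gripper open.
Joint ranges: [-3.03, 3.03], [-0.79, 2.21], [0.23, 2.52], [-1.04, 4.18], [0, 3.07], [-2.55, 2.55]. Speed limits (rad/s): [2.22, 2.22, 2.57, 3.14, 3.14, 3.14].

## Interface

Orientations are given as a unit quaternion [x, y, z, w].
In Python, from bench import env gives the robot as it stands. The module is installed in compiled form; this text tells all that it offers.
- The arm moves only by the tool play_rows, never from a script. Its argument "plan" is a list of rows, each a list of 3 entries, a list of its own where there are three numbers: the shift along the world's x, y, z in mm, then the turn, a rotation vector about the world's x, y, z in rad, then the opening, from -1 (shut) to 1 (fully open), so that 0 is half open. A call has exactly 5 rows; each row shifts and turns the commanded pose from where the row before left it; what a row does not reach is not made up. A row lasts 1/12 s, in which the tool goes at most 41.7 mm and 7.16 degrees, less where a joint would pass 70% of its speed; a pose out of reach is approached as far as the arm can. A call with a gripper value outside its range is refused whole. The fingers move at their own pace and stop on an object; "newtons" is the grip in N (left out, the last holds). Time passes only in rows, so rows that do not move let the fingers close, or fill a call up. It gives the time, the measured TCP pose, the force and the opening at its end, in the units of the state.
- env.read_state(): the state, without advancing time (a new reading comes with each control period).
- env.get_image(name): name is "scene" or "top"; returns the picture (384x512x3 uint8, red, green, blue); there is no depth.
- env.calibration(name): a dict with "fx", "fy", "cx", "cy" (pixels), "D" ([k1, k2, p1, p2, k3] as OpenCV has them; the pictures are not rectified), "R" (3x3) and "t" (3): a world point X has camera coordinates R X + t. Camera axes: x right, y down, z forward; pixel columns grow to the right and rows downward; lengths in m; the calibration is good to about 2 mm. A picture is of the moment at which its call begins. calibration takes no time and is no camera call.
- env.sign_off(): hands the job in, once; it reports no verdict.
Trained networks look in the newest picture that a camera, given by its name, has taken for a name from the list of things; names that differ only in an ending like _2 or _b are one class to them, and where a whole thing is asked for, a point or a joint stands for the part that bears it (a point fixed in the world has none). Each returns a list of dicts, best first, with "confidence" (0 to 1); they miss things now and then, are a little off and sometimes report something else, mostly with a low value. They report only what shows in the picture. A call takes as long as a camera call. They do not tell look-alikes from the thing itself.
- env.recognise(camera, thing): "point" ([row, column] in pixels, amid what is visible of it).
- env.outline_of(camera, thing): "pixels" (384x512 bool, what is visible of it) and "point" ([row, column] in pixels, amid what is visible of it).
The state is a dict: "time": time; "qpos": joint angles; "qvel": joint speeds; "tau": joint torques, N m; "position": TCP position; "ee_rot": TCP orientation; "wrist_force": force on the tool from outside, world axes, zero at the start; "torque": the same for the moment, N m; "finger_gap": opening from 0.0 (shut) to 1.0 (fully open).
Only numpy, scipy, OpenCV 4.12 (cv2) and the standard library are available. Lean on these libraries where they do the work, as an engineer would, in place of code of your own. Each camera call takes 0.05 s, during which the arm holds its last target. There are 200 camera calls.

## Working session

There is one attempt and no reset: what is moved stays moved. The work goes in short steps, Python scripts to look and compute and a tool call to move; the robot and the scene stay as the last step left them, time stands still between calls to the robot, and variables do not carry over. Pictures are saved under pics/ and viewed, about 8 in all and at most 12, crops included, and the job is handed in when it is done.

Besides the shell and the picture viewer there is one more tool, called after "Emit:" as a command line: name --argument value ..., lists and objects as JSON in quotes. play_rows: Moves the arm, as the interface text tells. Its arguments: {"type":"object","properties":{"plan":{"type":"array","items":{"type":"array"}},"newtons":{"type":"number"}},"required":["plan"]}

```bash
mkdir -p pics
python3 - <<'E'
from bench import env
import cv2,numpy as np
for n in ("scene","top"):
    im=env.get_image(n); cv2.imwrite(f"pics/{n}0.png",im[:,:,::-1])
    c=env.calibration(n); print(n,{k:np.round(v,4).tolist() for k,v in c.items()})
    for t in ("lifter","rail_mid","small_lifter","mould"):
        print(t,[(np.round(d["point"]).tolist(),round(d["confidence"],2)) for d in env.recognise(n,t)])
print(env.read_state())
E
```

```text
scene {'fx': 353.4685, 'fy': 353.4685, 'cx': 257.5536, 'cy': 195.8298, 'D': [0.0177, 0.0, 0.0, 0.0, 0.0], 'R': [[-0.5566, 0.8306, -0.0196], [0.5544, 0.3537, -0.7534], [-0.6188, -0.4302, -0.6573]], 't': [0.2805, -0.2625, 1.1866]}
lifter [([160.0, 312.0], 0.72), ([355.0, 349.0], 0.7), ([277.0, 394.0], 0.63), ([247.0, 314.0], 0.6)]
rail_mid [([181.0, 188.0], 0.66)]
small_lifter [([212.0, 359.0], 0.69)]
mould [([303.0, 234.0], 0.85)]
top {'fx': 385.2621, 'fy': 385.2621, 'cx': 255.7894, 'cy': 189.4852, 'D': [-0.0101, 0.0, 0.0, 0.0, 0.0], 'R': [[-0.1013, -0.9949, -0.0027], [-0.9749, 0.0998, -0.1992], [0.1985, -0.0176, -0.98]], 't': [0.1262, 0.6115, 1.0286]}
lifter [([140.0, 149.0], 0.95), ([269.0, 252.0], 0.93), ([201.0, 201.0], 0.73), ([210.0, 149.0], 0.6)]
rail_mid []
small_lifter [([256.0, 196.0], 0.56)]
mould [([135.0, 218.0], 0.63)]
{'time': 0.5, 'qpos': array([-1.18459820e+00,  2.99902774e-01,  1.52105191e+00,  1.12897114e-05,
        1.32070921e+00, -6.66278850e-02]), 'qvel': array([-1.65014143e-03, -2.17667613e-04,  7.31285780e-04, -5.54044810e-05,
        7.17785603e-04, -2.40172343e-04]), 'tau': array([-1.13187343e-03, -5.43028522e+01, -3.61796558e+01, -6.09035442e-05,
        8.16958782e-04,  3.47335993e-05]), 'position': array([ 0.2406037 , -0.49454564,  0.24225708]), 'ee_rot': array([-0.5994623 ,  0.37501617, -0.37497986,  0.59949807]), 'wrist_force': array([ 0.43313384, -0.18109622, -0.11288201]), 'torque': array([ 0.01616328,  0.03781048, -0.03077401]), 'finger_gap': 1.0024739759421522}
```

View pics/scene0.png

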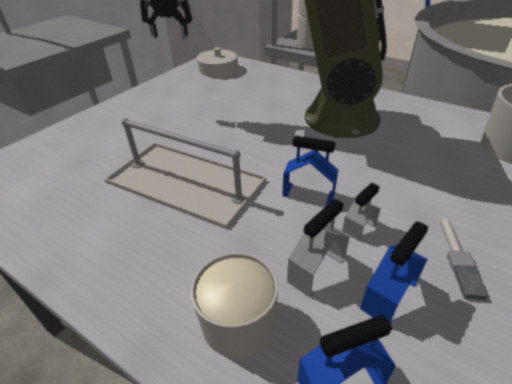

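View pics/top0.png

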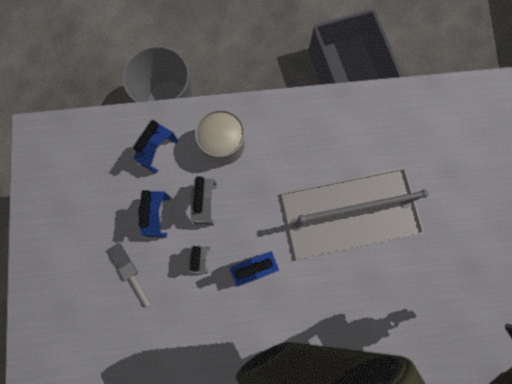

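The scene view shows the steel lifters at about (col 315, row 245), larger, and (360, 212), smaller. The bar runs from (128,125) to (238,155). In the top view the larger lifter's handle is near (198,195), the bar runs (300,220)–(425,193), and three lifters are blue.

```bash
cat > h.py <<'E'
import numpy as np,cv2
from bench import env
def ray(n,uv,z):
    c=env.calibration(n);K=np.array([[c["fx"],0,c["cx"]],[0,c["fy"],c["cy"]],[0,0,1]])
    p=cv2.undistortPoints(np.array(uv,float).reshape(-1,1,2),K,np.array(c["D"])).reshape(-1,2)
    R=np.array(c["R"]);C=-R.T@np.array(c["t"]);d=np.c_[p,np.ones(len(p))]@R
    return C+d*((z-C[2])/d[:,2])[:,None]
def proj(n,X):
    c=env.calibration(n);K=np.array([[c["fx"],0,c["cx"]],[0,c["fy"],c["cy"]],[0,0,1]])
    return cv2.projectPoints(np.array(X,float).reshape(-1,1,3),cv2.Rodrigues(np.array(c["R"]))[0],np.array(c["t"],float),K,np.array(c["D"]))[0].reshape(-1,2)
E
python3 - <<'E'
from h import *
def dark(n,x0,x1,y0,y1,th=45):
    im=cv2.imread(f"pics/{n}0.png").max(2);m=np.zeros_like(im);m[y0:y1,x0:x1]=(im[y0:y1,x0:x1]<th)
    k,l,s,ce=cv2.connectedComponentsWithStats(m); i=1+np.argmax(s[1:,4]); 
    (c,sz,a)=cv2.minAreaRect(np.argwhere(l==i)[:,::-1].astype(np.float32)); b=cv2.boxPoints((c,sz,a))
    e=[(b[i]+b[(i+1)%4])/2 for i in range(4)]
    L=[np.linalg.norm(b[i]-b[(i+1)%4]) for i in range(4)]
    j=0 if L[0]<L[1] else 1
    return s[i],np.array([c,e[j],e[j+2]])
for nm,bs,bt in (("big",(295,350,195,240),(185,212,170,220)),("small",(352,385,180,208),(185,204,240,278))):
  for n,b in (("scene",bs),("top",bt)):
    s,p=dark(n,*b);print(nm,n,s,p.round(1).tolist());z=.150 if nm=="big" else .1
    print(ray(n,p,z).round(3).tolist())
for n,p in (("scene",[(128,125),(238,155)]),("top",[(300,220),(425,193)])):
  print("bar",n,ray(n,p,.14).round(3).tolist())
S=[cv2.resize(cv2.imread(f"pics/scene0.png")[100:300,100:400],None,fx=2.6,fy=2.6,interpolation=2),cv2.resize(cv2.imread("pics/top0.png")[160:280,180:440],None,fx=3,fy=3,interpolation=2)]
cv2.imwrite("pics/a.png",S[0]);cv2.imwrite("pics/b.png",S[1])
E
```

```text
big scene [305 200  38  38 605] [[323.6, 217.6], [340.5, 201.5], [306.6, 233.7]]
[[0.61, 0.214, 0.15], [0.555, 0.221, 0.15], [0.66, 0.207, 0.15]]
big top [193 177  11  36 316] [[197.7, 194.5], [198.6, 176.9], [196.9, 212.1]]
[[0.605, 0.216, 0.15], [0.652, 0.21, 0.15], [0.56, 0.222, 0.15]]
small scene [356 184  22  22 259] [[367.0, 194.5], [376.3, 185.3], [357.8, 203.8]]
[[0.45, 0.241, 0.1], [0.411, 0.247, 0.1], [0.488, 0.236, 0.1]]
small top [190 247  10  24 210] [[194.5, 258.5], [194.5, 247.0], [194.5, 270.0]]
[[0.445, 0.244, 0.1], [0.475, 0.242, 0.1], [0.416, 0.246, 0.1]]
bar scene [[0.564, -0.35, 0.14], [0.523, -0.036, 0.14]]
bar top [[0.514, -0.04, 0.14], [0.551, -0.375, 0.14]]
```

View pics/a.png

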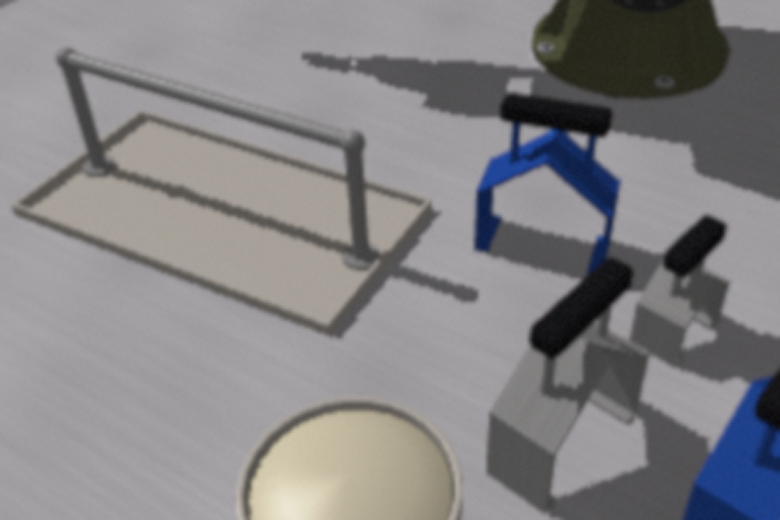

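View pics/b.png

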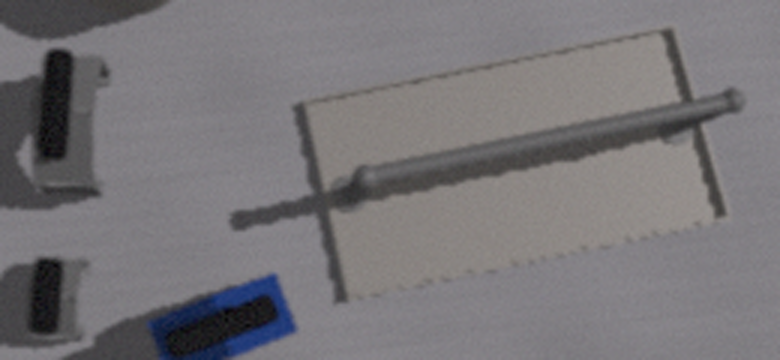

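Run:
```python
from h import *
from scipy.spatial.transform import Rotation as Ro
B={}
for n,p in (("scene",[(126.2,122.3),(236.5,154.6)]),("top",[(425,193.3),(301.7,219)])):
  w=ray(n,p,.14);d=w[1]-w[0];print(n,w.round(3).tolist(),"mid",w.mean(0).round(3),"yaw",np.arctan2(-d[0],d[1]).round(3),"len",np.linalg.norm(d).round(3))
s=env.read_state();R=Ro.from_quat(s["ee_rot"]).as_matrix();print(R.round(3))
jx=np.arctan2(R[1,0],R[0,0]);print("jaw yaw",jx,"to lifter y",[(np.pi/2-.13+k*np.pi-jx) for k in(-1,0,1)])
print(np.array([.607,.215,.142])-s["position"])
print("mould",ray("top",[(219,134)],.12),"blue",ray("top",[(147,208)],.15))
```

```text
scene [[0.558, -0.365, 0.14], [0.524, -0.04, 0.14]] mid [ 0.541 -0.203  0.14 ] yaw 0.104 len 0.327
top [[0.55, -0.375, 0.14], [0.516, -0.045, 0.14]] mid [ 0.533 -0.21   0.14 ] yaw 0.103 len 0.332
[[ 0.438 -0.     0.899]
 [-0.899  0.     0.438]
 [-0.    -1.     0.   ]]
jaw yaw -1.1179731078371942 to lifter y [np.float64(-0.5828232189577023), np.float64(2.558769434632091), np.float64(5.700362088221884)]
[ 0.3663963   0.70954564 -0.10025708]
mould [[0.77503875 0.14966977 0.12      ]] blue [[0.58339884 0.34870844 0.15      ]]
```

Emit:
play_rows --plan '[[[18.3, 35.5, 0], [0, 0, -0.029], 1], [[18.3, 35.5, 0], [0, 0, -0.029], 1], [[18.3, 35.5, 0], [0, 0, -0.029], 1], [[18.3, 35.5, 0], [0, 0, -0.029], 1], [[18.3, 35.5, 0], [0, 0, -0.029], 1]]'

```text
time: 0.92
position: [0.3325, -0.3153, 0.2424]
ee_rot: [0.57, -0.418, 0.418, -0.57]
wrist_force: [0.9, -0.6, 0.8]
finger_gap: 1.001
```

Emit:
play_rows --plan '[[[18.3, 35.5, 0], [0, 0, -0.029], 1], [[18.3, 35.5, 0], [0, 0, -0.029], 1], [[18.3, 35.5, 0], [0, 0, -0.029], 1], [[18.3, 35.5, 0], [0, 0, -0.029], 1], [[18.3, 35.5, 0], [0, 0, -0.029], 1]]'

```text
time: 1.33
position: [0.4241, -0.1377, 0.2426]
ee_rot: [-0.539, 0.458, -0.458, 0.539]
wrist_force: [1.3, -0.6, 0.3]
finger_gap: 0.994
```

Emit:
play_rows --plan '[[[18.3, 35.5, 0], [0, 0, -0.029], 1], [[18.3, 35.5, 0], [0, 0, -0.029], 1], [[18.3, 35.5, 0], [0, 0, -0.029], 1], [[18.3, 35.5, 0], [0, 0, -0.029], 1], [[18.3, 35.5, 0], [0, 0, -0.029], 1]]'

```text
time: 1.75
position: [0.5156, 0.04, 0.2424]
ee_rot: [-0.504, 0.496, -0.496, 0.504]
wrist_force: [0.3, -0.3, 0.6]
finger_gap: 1.002
```

Emit:
play_rows --plan '[[[18.3, 35.5, 0], [0, 0, -0.029], 1], [[18.3, 35.5, 0], [0, 0, -0.029], 1], [[18.3, 35.5, 0], [0, 0, -0.029], 1], [[18.3, 35.5, 0], [0, 0, -0.029], 1], [[18.3, 35.5, 0], [0, 0, -0.029], 1]]'

```text
time: 2.17
position: [0.6071, 0.2174, 0.2422]
ee_rot: [0.467, -0.531, 0.531, -0.467]
wrist_force: [0.1, -0.5, 0.8]
finger_gap: 1.004
```

Emit:
play_rows --plan '[[[0, 0, 0], [0, 0, 0], 1], [[0, 0, 0], [0, 0, 0], 1], [[0, 0, 0], [0, 0, 0], 1], [[0, 0, 0], [0, 0, 0], 1], [[0, 0, 0], [0, 0, 0], 1]]'

```text
time: 2.58
position: [0.6065, 0.2144, 0.2429]
ee_rot: [0.467, -0.531, 0.531, -0.467]
wrist_force: [0.5, 0.1, 0.3]
finger_gap: 0.996
```

Descend 100 mm and look before closing.

Emit:
play_rows --plan '[[[0, 0, -20], [0, 0, 0], 1], [[0, 0, -20], [0, 0, 0], 1], [[0, 0, -20], [0, 0, 0], 1], [[0, 0, -20], [0, 0, 0], 1], [[0, 0, -20], [0, 0, 0], 1]]'

```text
time: 3.0
position: [0.6066, 0.2145, 0.142]
ee_rot: [0.467, -0.531, 0.531, -0.467]
wrist_force: [-0.0, -0.5, -0.1]
finger_gap: 1.002
```

Emit:
play_rows --plan '[[[0, 0, 0], [0, 0, 0], 1], [[0, 0, 0], [0, 0, 0], 1], [[0, 0, 0], [0, 0, 0], 1], [[0, 0, 0], [0, 0, 0], 1], [[0, 0, 0], [0, 0, 0], 1]]'

```text
time: 3.42
position: [0.607, 0.2155, 0.1438]
ee_rot: [0.466, -0.53, 0.531, -0.468]
wrist_force: [0.2, -1.4, 0.4]
finger_gap: 1.001
```

Run:
```python
from h import *
a=cv2.resize(env.get_image("scene")[130:300,220:440,::-1],None,fx=2.8,fy=2.8,interpolation=2)
cv2.imwrite("pics/c.png",a)
```

```text
(no output)
```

View pics/c.png

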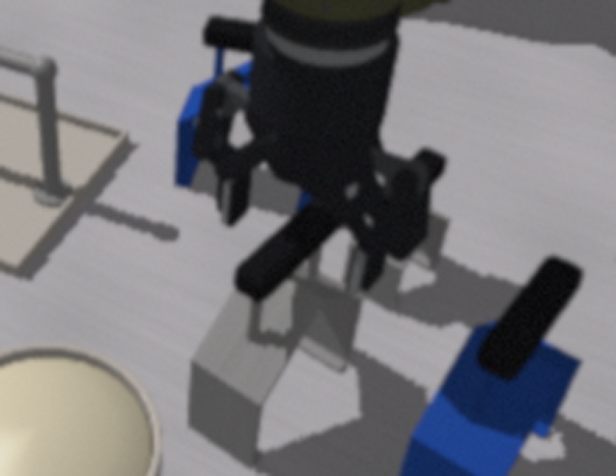

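The jaws straddle the handle (crop 235,200 and 370,270) with nothing touched, so I close them.

Emit:
play_rows --plan '[[[0, 0, 0], [0, 0, 0], 0], [[0, 0, 0], [0, 0, 0], -0.3], [[0, 0, 0], [0, 0, 0], -1], [[0, 0, 0], [0, 0, 0], -1], [[0, 0, 0], [0, 0, 0], -1]]' --newtons 80

```text
time: 3.88
position: [0.6066, 0.2154, 0.1423]
ee_rot: [0.467, -0.531, 0.531, -0.467]
wrist_force: [0.4, -1.2, 0.8]
finger_gap: 0.303
```

Emit:
play_rows --plan '[[[0, 0, 0], [0, 0, 0], -1], [[0, 0, 0], [0, 0, 0], -1], [[0, 0, 0], [0, 0, 0], -1], [[0, 0, 0], [0, 0, 0], -1], [[0, 0, 0], [0, 0, 0], -1]]'

```text
time: 4.3
position: [0.6067, 0.2154, 0.1424]
ee_rot: [0.467, -0.531, 0.531, -0.467]
wrist_force: [0.2, -0.6, 2.3]
finger_gap: 0.265
```

Emit:
play_rows --plan '[[[0, 0, 5], [0, 0, 0], -1], [[0, 0, 10], [0, 0, 0], -1], [[0, 0, 15], [0, 0, 0], -1], [[0, 0, 20], [0, 0, 0], -1], [[0, 0, 20], [0, 0, 0], -1]]'

```text
time: 4.72
position: [0.6062, 0.2155, 0.2132]
ee_rot: [-0.468, 0.531, -0.531, 0.467]
wrist_force: [0.3, 0.5, -3.2]
finger_gap: 0.268
```

Emit:
play_rows --plan '[[[0, 0, 22], [0, 0, 0], -1], [[0, 0, 25], [0, 0, 0], -1], [[0, 0, 25], [0, 0, 0], -1], [[0, 0, 20], [0, 0, 0], -1], [[0, 0, 10], [0, 0, 0], -1]]'

```text
time: 5.13
position: [0.6067, 0.2156, 0.3179]
ee_rot: [0.466, -0.53, 0.531, -0.468]
wrist_force: [0.9, -0.4, -3.4]
finger_gap: 0.271
```

Run:
```python
from h import *
S=[env.get_image("scene")[40:280,180:440,::-1],env.get_image("top")[110:290,120:320,::-1]]
S=[cv2.resize(s,None,fx=1.7 if i==0 else 1.7,fy=1.7,interpolation=2) for i,s in enumerate(S)]
H=max(s.shape[0] for s in S)
cv2.imwrite("pics/d.png",np.hstack([cv2.copyMakeBorder(s,0,H-s.shape[0],0,0,0) for s in S]))
```

```text
(no output)
```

View pics/d.png

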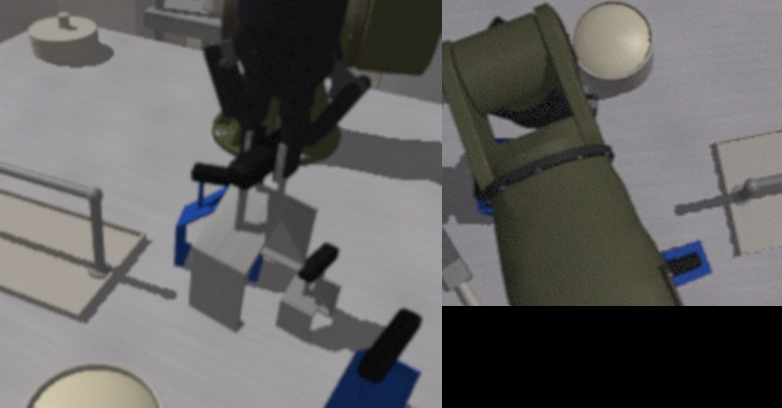

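The lifter hangs level in the jaws in the scene part, around (255,235); in the top part the arm hides it. I carry it over the bar.

Emit:
play_rows --plan '[[[-3, -20, 0], [0, 0, 0.014], -1], [[-5, -29, 0], [0, 0, 0.015], -1], [[-5, -30, 0], [0, 0, 0.016], -1], [[-5, -30, 0], [0, 0, 0.016], -1], [[-5, -30, 0], [0, 0, 0.016], -1]]'

```text
time: 5.65
position: [0.5827, 0.0752, 0.3124]
ee_rot: [-0.488, 0.513, -0.511, 0.487]
wrist_force: [0.5, -0.5, -3.6]
finger_gap: 0.267
```

Emit:
play_rows --plan '[[[-5, -30, 0], [0, 0, 0.016], -1], [[-5, -30, 0], [0, 0, 0.016], -1], [[-5, -30, 0], [0, 0, 0.016], -1], [[-5, -30, 0], [0, 0, 0.016], -1], [[-5, -30, 0], [0, 0, 0.016], -1]]'

```text
time: 6.07
position: [0.5577, -0.0748, 0.3126]
ee_rot: [0.508, -0.493, 0.491, -0.507]
wrist_force: [0.9, 0.0, -2.5]
finger_gap: 0.269
```

Emit:
play_rows --plan '[[[-5, -30, 0], [0, 0, 0.016], -1], [[-5, -30, 0], [0, 0, 0.016], -1], [[-5, -30, 0], [0, 0, 0.016], -1], [[-4, -27, 0], [0, 0, 0.016], -1], [[-3, -15, 0], [0, 0, 0.012], -1]]'

```text
time: 6.48
position: [0.5356, -0.208, 0.3124]
ee_rot: [0.526, -0.474, 0.472, -0.525]
wrist_force: [0.2, 0.3, -2.8]
finger_gap: 0.264
```

Emit:
play_rows --plan '[[[0, 0, 0], [0, 0, 0], -1], [[0, 0, 0], [0, 0, 0], -1], [[0, 0, 0], [0, 0, 0], -1], [[0, 0, 0], [0, 0, 0], -1], [[0, 0, 0], [0, 0, 0], -1]]'

```text
time: 6.9
position: [0.5368, -0.2047, 0.3141]
ee_rot: [0.526, -0.473, 0.472, -0.526]
wrist_force: [-0.9, 0.1, -3.4]
finger_gap: 0.27
```

Run:
```python
from h import *
S=[env.get_image("scene")[0:240,80:340,::-1],env.get_image("top")[150:290,250:450,::-1]]
S=[cv2.resize(s,None,fx=1.7,fy=1.7,interpolation=2) for s in S]
H=max(s.shape[0] for s in S)
cv2.imwrite("pics/e.png",np.hstack([cv2.copyMakeBorder(s,0,H-s.shape[0],0,0,0) for s in S]))
from scipy.spatial.transform import Rotation as Ro
s=env.read_state();R=Ro.from_quat(s["ee_rot"]).as_matrix();print(s["position"],np.arctan2(R[1,0],R[0,0])+np.pi/2,s["torque"])
```

```text
[ 0.53676906 -0.20491963  0.31423648] 0.1066758652188664 [ 0.00417069 -0.06588607  0.01892388]
```

View pics/e.png

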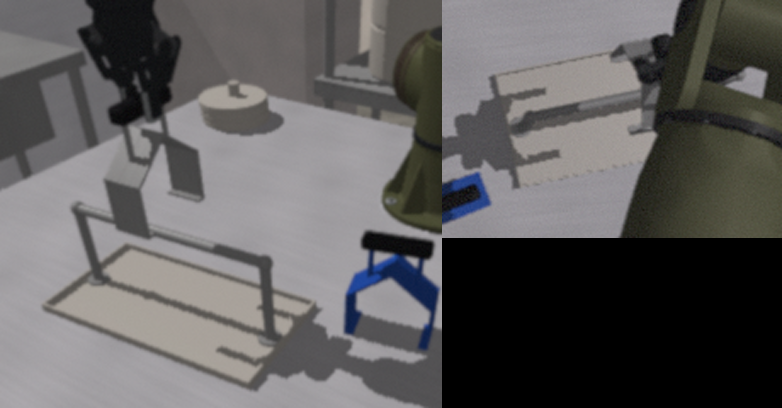

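The lifter's legs straddle the bar line near mid-bar. I lower 105 mm, then go slowly.

Emit:
play_rows --plan '[[[0, 0, -12], [0, 0, 0], -1], [[0, 0, -15], [0, 0, 0], -1], [[0, 0, -15], [0, 0, 0], -1], [[0, 0, -12], [0, 0, 0], -1], [[0, 0, -6], [0, 0, 0], -1]]'

```text
time: 7.42
position: [0.5363, -0.2051, 0.2527]
ee_rot: [0.526, -0.473, 0.472, -0.526]
wrist_force: [-0.3, -0.4, -3.8]
finger_gap: 0.27
```

Emit:
play_rows --plan '[[[0, 0, -12], [0, 0, 0], -1], [[0, 0, -15], [0, 0, 0], -1], [[0, 0, -15], [0, 0, 0], -1], [[0, 0, -9], [0, 0, 0], -1], [[0, 0, -4], [0, 0, 0], -1]]'

```text
time: 7.83
position: [0.5364, -0.2053, 0.1982]
ee_rot: [0.526, -0.473, 0.472, -0.526]
wrist_force: [0.2, -0.9, -2.5]
finger_gap: 0.268
```

Emit:
play_rows --plan '[[[0, 0, -4], [0, 0, 0], -1], [[0, 0, -4], [0, 0, 0], -1], [[0, 0, -3], [0, 0, 0], -1], [[0, 0, -2], [0, 0, 0], -1], [[0, 0, 0], [0, 0, 0], -1]]'

```text
time: 8.25
position: [0.5366, -0.2056, 0.1861]
ee_rot: [0.526, -0.473, 0.473, -0.526]
wrist_force: [-0.1, -0.2, -3.0]
finger_gap: 0.266
```

Run:
```python
from h import *
S=[env.get_image("scene")[40:240,80:300,::-1],env.get_image("top")[150:290,250:450,::-1]]
S=[cv2.resize(s,None,fx=1.8,fy=1.8,interpolation=2) for s in S]
H=max(s.shape[0] for s in S)
cv2.imwrite("pics/f.png",np.hstack([cv2.copyMakeBorder(s,0,H-s.shape[0],0,0,0) for s in S]))
```

```text
(no output)
```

View pics/f.png

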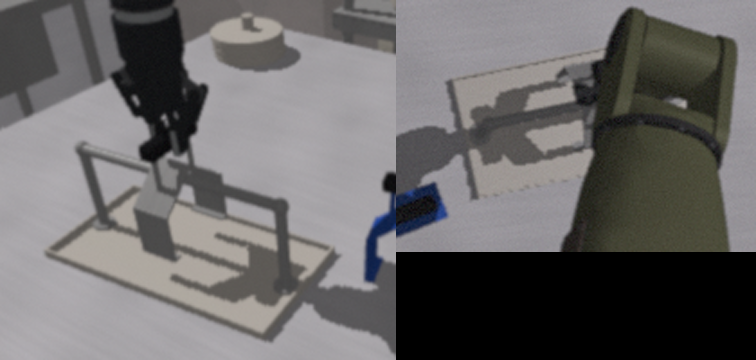

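The bar is under the roof with one leg on each side, around (185,200) in the scene part. I creep down until contact.

Emit:
play_rows --plan '[[[0, 0, -2], [0, 0, 0], -1], [[0, 0, -2], [0, 0, 0], -1], [[0, 0, -2], [0, 0, 0], -1], [[0, 0, -1], [0, 0, 0], -1], [[0, 0, -1], [0, 0, 0], -1]]'

```text
time: 8.77
position: [0.5366, -0.2055, 0.1781]
ee_rot: [0.526, -0.473, 0.473, -0.526]
wrist_force: [-1.0, 0.3, -3.9]
finger_gap: 0.267
```

Emit:
play_rows --plan '[[[0, 0, -1], [0, 0, 0], -1], [[0, 0, -1], [0, 0, 0], -1], [[0, 0, -1], [0, 0, 0], -1], [[0, 0, 0], [0, 0, 0], -1], [[0, 0, 0], [0, 0, 0], -1]]'

```text
time: 9.18
position: [0.5367, -0.2056, 0.176]
ee_rot: [-0.526, 0.473, -0.473, 0.526]
wrist_force: [-4.2, 1.0, 5.4]
finger_gap: 0.271
```

Contact pushes toward -x, so one roof slope is touching first. I shift a few mm that way and settle.

Emit:
play_rows --plan '[[[-1, 0, 0], [0, 0, 0], -1], [[-1, 0, 0], [0, 0, 0], -1], [[-1, 0, 0], [0, 0, 0], -1], [[0, 0, 0], [0, 0, 0], -1], [[0, 0, 0], [0, 0, 0], -1]]'

```text
time: 9.6
position: [0.5335, -0.2055, 0.1751]
ee_rot: [0.526, -0.473, 0.473, -0.526]
wrist_force: [-0.7, -0.9, -3.5]
finger_gap: 0.266
```

Emit:
play_rows --plan '[[[0, 0, -1], [0, 0, 0], -1], [[0, 0, -1], [0, 0, 0], -1], [[0, 0, 0], [0, 0, 0], -1], [[0, 0, 0], [0, 0, 0], -1], [[0, 0, 0], [0, 0, 0], -1]]'

```text
time: 10.02
position: [0.5341, -0.2057, 0.1743]
ee_rot: [-0.525, 0.472, -0.473, 0.526]
wrist_force: [0.1, 1.4, 6.6]
finger_gap: 0.268
```

Contact is now purely vertical, at the height I worked out (0.174). I release slowly.

Emit:
play_rows --plan '[[[0, 0, 0.5], [0, 0, 0], -0.45], [[0, 0, 0], [0, 0, 0], -0.4], [[0, 0, 0], [0, 0, 0], -0.35], [[0, 0, 0], [0, 0, 0], -0.25], [[0, 0, 0], [0, 0, 0], -0.1]]' --newtons 20

```text
time: 10.43
position: [0.5336, -0.2056, 0.1737]
ee_rot: [0.526, -0.473, 0.473, -0.526]
wrist_force: [0.2, -0.5, -0.4]
finger_gap: 0.45
```

Emit:
play_rows --plan '[[[0, 0, 0], [0, 0, 0], 0.2], [[0, 0, 0], [0, 0, 0], 0.5], [[0, 0, 0], [0, 0, 0], 0.8], [[0, 0, 0], [0, 0, 0], 0.8], [[0, 0, 0], [0, 0, 0], 0.8]]'

```text
time: 10.85
position: [0.5336, -0.2056, 0.1738]
ee_rot: [0.526, -0.473, 0.473, -0.526]
wrist_force: [-0.6, -0.0, 0.1]
finger_gap: 0.901
```

Run:
```python
from h import *
cv2.imwrite("pics/g.png",cv2.resize(env.get_image("scene")[40:240,80:300,::-1],None,fx=2.5,fy=2.5,interpolation=2))
```

```text
(no output)
```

View pics/g.png

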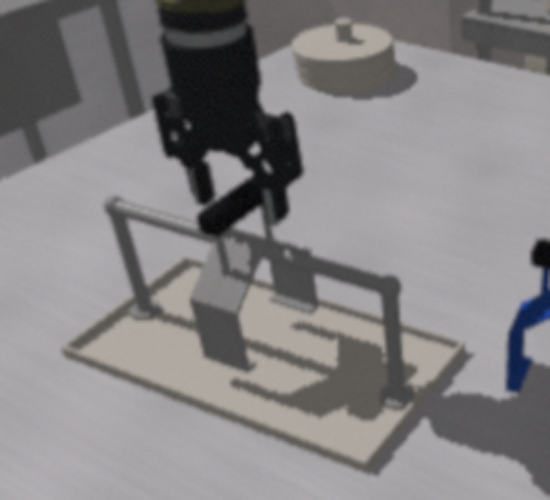

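The lifter hangs on the bar at about (250,270), with the fingers open and clear of the handle. I retreat straight up, then back toward the base for a clear top view.

Emit:
play_rows --plan '[[[0, 0, 10], [0, 0, 0], 0.8], [[0, 0, 25], [0, 0, 0], 0.8], [[0, 0, 35], [0, 0, 0], 0.8], [[0, 0, 35], [0, 0, 0], 0.8], [[0, 0, 20], [0, 0, 0], 0.8]]'

```text
time: 11.32
position: [0.5339, -0.2057, 0.3037]
ee_rot: [-0.525, 0.471, -0.474, 0.526]
wrist_force: [-0.5, -0.3, 1.2]
finger_gap: 0.903
```

Emit:
play_rows --plan '[[[-25, -30, 0], [0, 0, 0], 0.8], [[-25, -30, 0], [0, 0, 0], 0.8], [[-25, -30, 0], [0, 0, 0], 0.8], [[-25, -30, 0], [0, 0, 0], 0.8], [[-25, -30, 0], [0, 0, 0], 0.8]]'

```text
time: 11.73
position: [0.4072, -0.3566, 0.2998]
ee_rot: [0.526, -0.472, 0.473, -0.526]
wrist_force: [1.0, 0.2, -0.4]
finger_gap: 0.902
```

Emit:
play_rows --plan '[[[-20, -30, 0], [0, 0, 0], 0.8], [[-20, -30, 0], [0, 0, 0], 0.8], [[-20, -30, 0], [0, 0, 0], 0.8], [[-10, -15, 0], [0, 0, 0], 0.8], [[0, 0, 0], [0, 0, 0], 0.8]]'

```text
time: 12.15
position: [0.3363, -0.4631, 0.2992]
ee_rot: [0.525, -0.474, 0.474, -0.525]
wrist_force: [-0.4, -0.5, -0.2]
finger_gap: 0.9
```

Run:
```python
from h import *
S=[env.get_image("scene")[:,:,::-1],env.get_image("top")[:,:,::-1]]
for n,s in zip(("scene","top"),S): cv2.imwrite(f"pics/{n}9.png",s)
cv2.imwrite("pics/i.png",np.hstack([cv2.resize(S[0][100:300,100:400],(400,267)),cv2.resize(S[1][100:300,150:450],(400,267))]))
Z=.182
for n,(x0,x1,y0,y1) in (("scene",(140,230,95,150)),("top",(330,400,150,240))):
    im=cv2.imread(f"pics/{n}9.png").max(2);m=np.zeros_like(im);m[y0:y1,x0:x1]=im[y0:y1,x0:x1]<45
    k,l,s,c=cv2.connectedComponentsWithStats(m);i=1+np.argmax(s[1:,4])
    vx,vy,a,b=cv2.fitLine(np.argwhere(l==i)[:,::-1].astype(np.float32),2,0,.01,.01).ravel()
    w=ray(n,[(a,b),(a+10*vx,b+10*vy)],Z);d=w[1]-w[0];print(n,s[i],w[0].round(3),"yaw",np.arctan(d[1]/d[0]).round(3))
a,b=[cv2.imread(f"pics/top{k}.png")[90:170,190:250].astype(int) for k in "09"];print("mould diff",abs(a-b).mean())
a,b=[cv2.imread(f"pics/top{k}.png")[240:280,180:215].astype(int) for k in "09"];print("small diff",abs(a-b).mean())
```

```text
scene [160 110  30  24 324] [ 0.54  -0.204  0.182] yaw 0.087
top [358 186  17  37 312] [ 0.532 -0.203  0.182] yaw 0.113
mould diff 2.6144444444444446
small diff 3.1066666666666665
```

View pics/i.png

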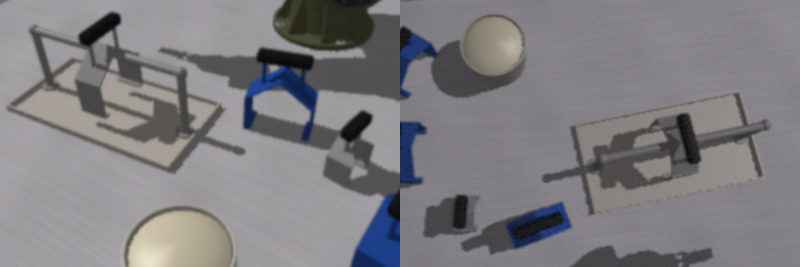

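The picture shows the lifter hanging square at mid-bar (left part 95,65; right part 685,145). The small lifter and the mould stand where they were.

```bash
python3 -c "
from bench import env
print(env.sign_off())"
```

```text
the job is handed in; nothing more can be done
None
```

The larger steel lifter now hangs across the drip rail near mid-bar. It is released, the arm is clear of everything, and the job is handed in at about 12 s of the 42 s allowed.

I gripped it by the black handle, carried it over the bar and lowered it to contact. The first touch was on one roof slope, so I shifted it 3 mm toward -x. After that the contact was purely vertical, and I opened the fingers slowly.

Last checks, from the final pictures:
- **Position:** the handle centre is at about (0.536, -0.204), against a bar middle of about (0.537, -0.206). The two cameras disagree by about 8 mm in x for both the bar and the handle, so I averaged them.
- **Squareness:** the lifter's yaw reads 0.087 and 0.113 rad in the two views; the bar's is 0.104 rad.
- **Height:** contact came at a tool height of 0.174 m, as the given dimensions predict.
- **Stillness and tilt:** it looks upright in the final picture. I did not measure its speed or tilt.
- **Things to leave alone:** the small lifter and the mould show no visible change from the start.

No check failed.

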